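Pack the sample transport case

TASK

Lift the white lid of the sample case by its black front tab until its springs hold it wide open, then pack the white-lidded specimen cup, the cream jar and the blue-and-white label box upright, side by side, into the long empty bay of the case so that all three stand flat on its floor. Set them down, do not drop them, and leave the orange-lidded cup and the other things on the worktop where they are.

Things in the scene. Friction and masses are not known exactly. Their poses are not given: they have to be found in the camera images.
- case: Sample transport case, fixed to the worktop: grey base 165 (x) x 170 (y) x 45 mm high with a white lid. Origin: centre of its underside. Its x axis points from the front (tab side) to the hinge side, y along the hinge, z up. The front half is an empty bay (bay); the rear half holds a fixed blue cold pack about 5 mm below the rim.
- bay (a point): Centre of the empty bay's floor, 10 mm above the worktop; axes as the case. Inside: 72 mm along x, 162 mm along y; 4 mm walls rise 35 mm above this floor. The items fit only in one row along y (66 + 46 + 40 mm, about 10 mm to spare). They stand at least 30 mm out of the bay: hold their tops with the fingers at their x sides, above the walls.
- lid (a joint): Lid angle in rad: 0 closed, 1.8 fully open against its stop, leaning 13 degrees back beyond upright. Torsion springs in the hinge help: below the balance point at about 0.83 it falls shut, beyond about 0.9 it swings by itself to the stop within a second or so. Lifting needs about 1 N at the tab.
- lid_tab (a point): Grip point in the black pull tab on the lid's front. Tab 45 mm long, 24 mm wide (along case y), 8 mm thick; this point is 30 mm in front of the lid, 15 mm from the tab's end. Closed, it lies 63 mm above the worktop, 201.5 mm in front of and 16 mm above the hinge line (closed lid's top: 98 mm above the worktop). Pinched across its width the tab can turn between the fingers as the lid rises.
- lid_hinge (a point): Middle of the lid's hinge line, at the rear of the case, 47 mm above the worktop; axes as the case; the hinge line runs along y and the lid's front rises up and back, away from the robot.
- white_cup: Specimen cup with a white lid, to be packed; closed. Lid 66 mm diameter from 57 to 70 mm above the underside (top); body tapers below it, at most 58 mm diameter. Origin: centre of its underside, z up.
- cream_jar: Cream screw-lid jar, to be packed; lid 46 mm diameter from 53 to 73 mm above the underside (top), body 43 mm diameter. Origin: centre of its underside, z up.
- label_box: Small blue-and-white label box, to be packed; 34 (x) x 40 (y) x 66 mm high, blue ends 12 mm high, at the top (54 to 66 mm) and at the foot, with a narrower waist of 26 x 32 mm between. Origin: centre of its underside, z up.
- orange_cup: Specimen cup with an orange lid, 66 mm diameter, 70 mm high; not to be packed or moved. Origin: centre of its underside.
- bench_timer: White bench timer 62 x 68 x 22 mm; leave alone. Origin: centre of its underside.
- note_pad: Pad of pink notes 68 x 68 x 16 mm; leave alone. Origin: centre of its underside.
- marker: Marker pen lying flat, 15 x 131 x 13 mm, long along its y; leave alone. Origin: centre of its underside.
Not all that is in view belongs to the job. Of the things that look like the label_box, the smaller one is meant.

How it is judged:
By the outcome, as a careful person would: the job done as asked, in the order asked, and still so for the second after the job is handed in, with the robot touching nothing.
It also fails if it takes over 72 s, if anything falls off the work surface, if the arm or the gripper's body presses on something with over 40 N, if the wrist force passes 120 N, or if a joint passes its speed limit or range.

ROBOT

A 6-joint arm with a two-finger parallel gripper is mounted at the origin on a cart in front of the work surface, level with it; the furniture and walls round the work are solid. World frame = base frame: x ahead of the robot, y to its left, z up, the work surface at z = 0. Lengths are in m, angles in degrees, forces in N, time in s.
With the tool pointing down it reaches from about 0.4 to 0.825 m from the base axis. Payload 7 kg.
Tool frame: the origin (TCP) lies at the very end of the fingers, on their centre line; the grasp point (between the pads) lies 19 mm behind it; z points along the fingers, y is the line along which they close (so a half turn about z gives the same grasp; the last joint's range is limited). The gripper opens to 88 mm and grips with 3 to 60 N. Pads are 19 mm wide; open, the fingers measure 130 mm over their backs; the gripper's body (78 mm by 193 mm) begins 47 mm behind the grasp point.
Start: joints at [92.596, 20.546, 0.682, 0, -70.136, -16.507], TCP at [0.162, 0.655, 0.227] pointing down, gripper open.
Joint ranges: [-176.03, 176.03], [-82.01, 121.73], [-58.28, 71.71], [-173.87, 95.51], [-174.79, -0.11], [-173.66, 173.66]. Speed limits (degrees/s): [136.94, 136.94, 172.46, 180, 180, 180].

INTERFACE

Orientations are given as [roll, pitch, yaw] about the fixed x, y, z axes, in that order (R = Rz(yaw) Ry(pitch) Rx(roll)).
In Python, from plant import get_state, imaging, r, finder gives the robot as it stands.
- The arm moves only by the shell command python3 -m handwheel 'ROWS' [FORCE]. ROWS is JSON, a list of rows, each a list of 5 numbers: the closure, from 0 (fully open) to 1 (shut), then the shift along the world's x, y, z in cm, then the turn about the world's z in degrees. A call has 1 to 8 rows; each row is the pose to reach, as a shift and turn from the pose commanded when the call began; what a row does not reach only later rows make up. A row lasts 1/8 s, in which the tool goes at most 62.5 mm and 10.7 degrees, less where a joint would pass 70% of its speed; a pose out of reach is approached as far as the arm can. A call with a gripper value outside its range is refused whole. The fingers move at their own pace and stop on an object; FORCE is the grip in N (left out, the last holds). Time passes only in rows, so rows that repeat a pose let the fingers close. It gives the time, the measured TCP pose, the force, the opening and the grip force at its end, in the units of the state.
- get_state(): the state, without advancing time (a new reading comes with each control period).
- imaging.capture(name): name is "scene" or "top" or "wrist"; returns (picture, depth): 420x560x3 uint8, red, green, blue; 420x560 float32, m along the optical axis (not along the pixel's ray), 0 where there is no reading.
- imaging.get_calibration(name): a dict with "fx", "fy", "cx", "cy" (pixels), "dist" ([k1, k2, p1, p2, k3] as OpenCV has them; the pictures are not rectified), "rvec" (rotation vector, rad) and "tvec" (3), from world to camera coordinates, as OpenCV has them; the wrist camera has in their place "hand_eye" (4x4, takes a point from camera to tool coordinates, whose origin is the TCP and whose axes are the flange's). Camera axes: x right, y down, z forward; pixel columns grow to the right and rows downward; lengths in m; the calibration is good to about 2 mm. A picture is of the moment at which its call begins: read the wrist's pose just before it. get_calibration takes no time and is no camera call.
- r.close_job(): hands the job in; it is judged then, once.
Trained networks look in the newest picture that a camera, given by its name, has taken for a name from the list of things; names that differ only in an ending like _2 or _b are one class to them, and where a whole thing is asked for, a point or a joint stands for the part that bears it (a point fixed in the world has none). Each returns a list of dicts, best first, with "p" (0 to 1); they miss things now and then, are a little off and sometimes report something else, mostly with a low value. They report only what shows in the picture. A call takes as long as a camera call. They do not tell look-alikes from the thing itself.
- finder.cut_out(camera, query): "region" (420x560 bool, what is visible of it) and "pixel" ([column, row] in pixels, amid what is visible of it).
The state is a dict: "time_s": time; "joints": joint angles; "qd": joint speeds; "joint_torque": joint torques, N m; "tcp_pos": TCP position; "eef_rot": TCP orientation; "contact_force": force on the tool from outside, world axes, zero at the start; "moment": the same for the moment, N m; "gripper_width": finger opening in m; "gripper_force": force on a finger pad.
Only numpy, scipy, OpenCV 4.12 (cv2) and the standard library are available. Lean on these libraries where they do the work, as an engineer would, in place of code of your own. Each camera call takes 0.05 s, during which the arm holds its last target. There are 200 camera calls.

## Working session

There is one attempt and no reset: what is moved stays moved. The work goes in short steps, Python scripts to look and compute and a shell command to move; the robot and the scene stay as the last step left them, time stands still between calls to the robot, and variables do not carry over. Pictures are saved under pics/ and viewed, at most 13 in all, crops included, and the job is handed in when it is done.

```bash
mkdir -p pics; ls; cat > h.py <<'E'
import numpy as np, cv2
from scipy.spatial.transform import Rotation as R
from plant import get_state, imaging, r, finder
def cam2world(name, st=None):
    c=imaging.get_calibration(name)
    if name!="wrist":
        Rm=cv2.Rodrigues(np.array(c["rvec"],float))[0]; t=np.array(c["tvec"],float).ravel()
        return Rm.T, -Rm.T@t
    T=np.array(c["hand_eye"]); Rt=R.from_euler('xyz',st["eef_rot"],degrees=True).as_matrix()
    return Rt@T[:3,:3], Rt@T[:3,3]+np.array(st["tcp_pos"])
def pts(name, depth, mask, st=None):
    c=imaging.get_calibration(name); K=np.array([[c["fx"],0,c["cx"]],[0,c["fy"],c["cy"]],[0,0,1]])
    v,u=np.nonzero(mask&(depth>0)); 
    if len(u)==0: return np.zeros((0,3)),u,v
    n=cv2.undistortPoints(np.c_[u,v].astype(np.float64).reshape(-1,1,2),K,np.array(c["dist"])).reshape(-1,2)
    d=depth[v,u][:,None]; Rm,t=cam2world(name,st)
    return np.c_[n*d,d]@Rm.T+t,u,v
def save(img,f): cv2.imwrite("pics/"+f,img[:,:,::-1])
def look(name,queries,f=None):
    st=get_state(); img,d=imaging.capture(name)
    if f: save(img,f)
    for q in queries:
        for o in finder.cut_out(name,q)[:4]:
            P,u,v=pts(name,d,o["region"],st)
            if len(P)<20: continue
            zt=np.percentile(P[:,2],97); T=P[P[:,2]>zt-0.006]
            rc=cv2.minAreaRect((T[:,:2]*1000).astype(np.float32))
            print(q,"p%.2f"%o["p"],"px",np.round(o["pixel"]).astype(int),"n",len(P),"ztop %.3f"%zt,"topmid",np.round((T.min(0)+T.max(0))/2,3)[:2],"rect",[np.round(x,1) for x in rc],"all",np.round(P.min(0),3),np.round(P.max(0),3))
    return st,img,d
E
python3 - <<'E'
from h import *
print(get_state())
look("scene",[], "s0.png")
look("top",["case","lid_tab","white_cup","cream_jar","label_box"],"t0.png")
E
```

```text
pics
{'time_s': 0.0, 'joints': array([ 9.25964424e+01,  2.05917490e+01,  6.33866837e-01, -2.01590950e-02,
       -7.01343399e+01, -1.65090258e+01]), 'qd': array([ 0.01258101,  0.02468315,  0.0040165 , -0.05318741, -0.09062277,
       -0.01879789]), 'joint_torque': array([-1.27568356e-06, -5.82721245e+01,  2.93058693e+01,  6.99716493e+00,
        7.05792612e-03, -1.60461550e-04]), 'tcp_pos': array([0.16218138, 0.65473239, 0.22561972]), 'eef_rot': array([ 1.79906194e+02, -8.03945592e-03, -1.39194424e+01]), 'contact_force': array([ 0.02753397, -0.10013737,  0.76325973]), 'moment': array([-0.02914706, -0.03843222,  0.00955742]), 'gripper_force': 0.0, 'gripper_width': 0.0877961088391049}
case p0.55 px [262 208] n 3133 ztop 0.103 topmid [0.591 0.076] rect [array([590.7,  76.6]), array([168.8, 166.7]), np.float64(88.9)] all [ 0.466 -0.011 -0.008] [0.726 0.191 0.11 ]
lid_tab p0.59 px [263 205] n 2774 ztop 0.103 topmid [0.591 0.076] rect [array([590.3,  77.6]), array([169.6, 165. ]), np.float64(87.9)] all [ 0.466 -0.011 -0.   ] [0.728 0.17  0.11 ]
lid_tab p0.50 px [338 293] n 211 ztop 0.073 t
[... 197 characters left out ...]
0.55  -0.205] rect [array([ 550.1, -204.5]), array([60.1, 57.6]), np.float64(87.8)] all [ 0.52  -0.235  0.012] [ 0.587 -0.173  0.08 ]
cream_jar p0.68 px [397 262] n 261 ztop 0.078 topmid [ 0.562 -0.396] rect [array([ 561.5, -396.1]), array([42.8, 41.3]), np.float64(82.4)] all [ 0.54  -0.422 -0.002] [ 0.588 -0.373  0.081]
label_box p0.78 px [374 294] n 477 ztop 0.098 topmid [ 0.42  -0.353] rect [array([ 419.3, -353.2]), array([52.9, 46.4]), np.float64(89.0)] all [ 0.395 -0.391 -0.008] [ 0.482 -0.325  0.105]
label_box p0.57 px [338 295] n 204 ztop 0.073 topmid [ 0.407 -0.243] rect [array([ 407.4, -243.2]), array([32.2, 40.4]), np.float64(20.8)] all [ 0.386 -0.268 -0.004] [ 0.435 -0.222  0.075]
```

View pics/t0.png

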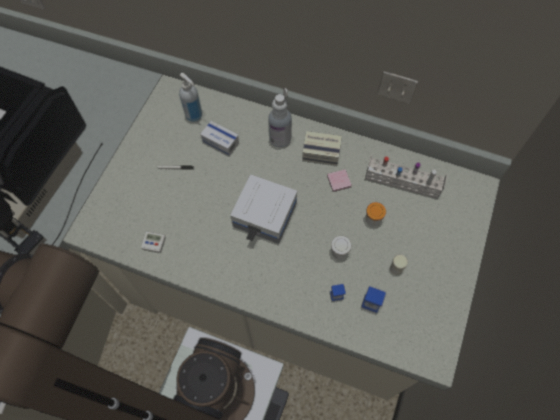

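View pics/s0.png

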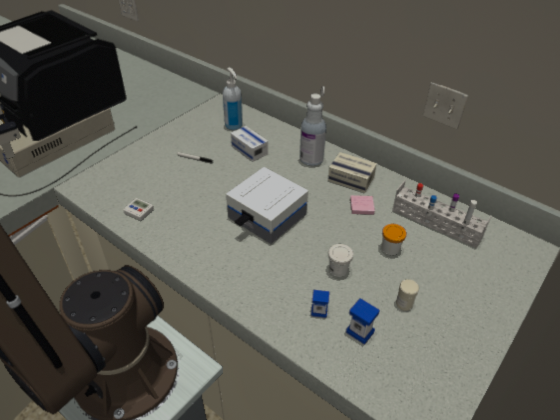

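Candidates (top view):
- **White cup:** (341,247), with the orange-lidded look-alike at (376,212). I choose (341,247).
- **Jar:** (400,264), the only one.
- **Label box:** (338,292) is 32x40 mm and 0.07 m tall. (374,298) is larger at 0.10 m tall, and (219,137) is a lying blue-and-white carton. I choose (338,292), the smaller.
- **Case tab:** (254,233).

I'll check the choice in one crop and measure the case.

```bash
python3 - <<'E'
from h import *
im=cv2.imread("pics/s0.png")[225:345,280:430]; cv2.imwrite("pics/crop.png",cv2.resize(im,None,fx=5,fy=5,interpolation=3))
for n in ["scene","top"]:
    st,img,d=look(n,["label_box","white_cup","cream_jar"] if n=="scene" else [])
    P,u,v=pts(n,d,np.ones_like(d,bool))
    m=(abs(P[:,0]-.59)<.12)&(abs(P[:,1]-.076)<.12)&(P[:,2]>.09)&(P[:,2]<.115)
    print(n,"lid",cv2.minAreaRect((P[m,:2]*1000).astype(np.float32)),np.median(P[m],0))
    dark=img[v,u].max(1)<70
    m=(P[:,0]>.43)&(P[:,0]<.505)&(abs(P[:,1]-.076)<.06)&(P[:,2]>.04)&(P[:,2]<.08)&dark
    print("tab",m.sum(),cv2.minAreaRect((P[m,:2]*1000).astype(np.float32)),np.median(P[m],0))
E
```

```text
label_box p0.76 px [321 304] n 461 ztop 0.069 topmid [ 0.407 -0.242] rect [array([ 407.5, -242.6]), array([36. , 38.4]), np.float64(35.5)] all [ 0.384 -0.267 -0.005] [ 0.449 -0.212  0.071]
label_box p0.74 px [363 323] n 985 ztop 0.095 topmid [ 0.42  -0.354] rect [array([ 420.5, -354.1]), array([50.8, 56. ]), np.float64(1.6)] all [ 0.395 -0.383 -0.003] [ 0.514 -0.295  0.098]
white_cup p0.85 px [336 256] n 663 ztop 0.073 topmid [ 0.551 -0.204] rect [array([ 549.8, -204.5]), array([64. , 62.4]), np.float64(27.9)] all [ 0.519 -0.236 -0.002] [ 0.643 -0.137  0.075]
cream_jar p0.74 px [404 292] n 491 ztop 0.075 topmid [ 0.561 -0.398] rect [array([ 561.5, -397.7]), array([43.7, 40.8]), np.float64(79.6)] all [ 0.54  -0.419 -0.   ] [ 0.582 -0.375  0.078]
scene lid ((593.9178466796875, 75.995361328125), (176.0874786376953, 170.06442260742188), 88.7315444946289) [0.58702614 0.07020962 0.09626915]
tab 99 ((485.5934143066406, 75.44776916503906), (38.70447540283203, 29.00617027282715), 0.19812974333763123) [0.48436461 0.07463428 0.06601979]
top lid ((592.8831176757812, 77.95601654052734), (171.37599182128906, 169.11383056640625), 88.8411865234375) [0.58884043 0.07637638 0.0968865 ]
tab 79 ((485.9405822753906, 81.80158996582031), (37.75743865966797, 32.068241119384766), 0.20494502782821655) [0.48820323 0.07792492 0.06774313]
```

View pics/crop.png

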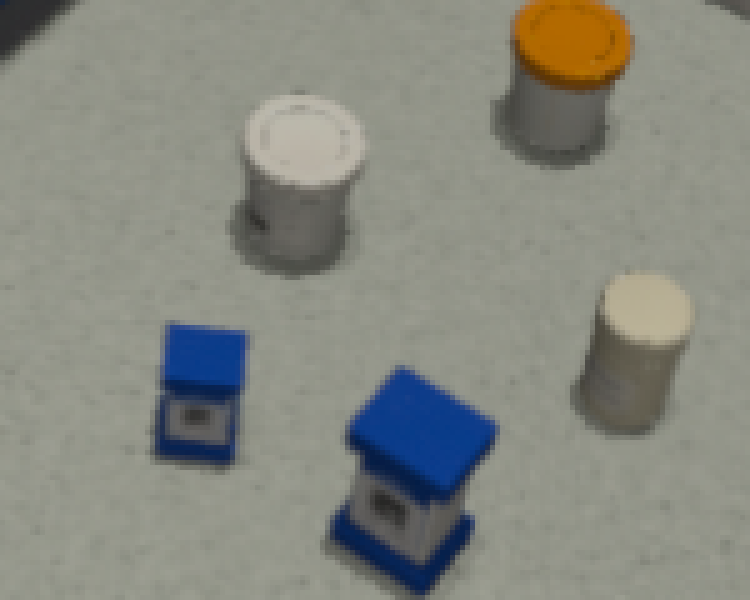

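```bash
python3 -m handwheel '[[0,3.5,-6,0,3],[0,7,-12,0,6],[0,10.5,-18,0,9],[0,14,-24,0,12],[0,16,-30,0,14],[0,18,-36,0,14],[0,21,-41,0,14],[0,23,-46,0,14]]' 20
```

```text
time_s: 1.6
tcp_pos: [0.3867, 0.2078, 0.2271]
eef_rot: [-179.9, -0.1, 0.1]
contact_force: [1.4, 0.3, 0.1]
gripper_width: 0.0877
gripper_force: 0.0
```

The crop confirms it: white cup (300,140), jar (645,310), the small box (200,400) beside the clearly bigger one (420,480), and orange cup (570,40).

```bash
python3 -m handwheel '[[0,3,-5,0,0],[0,6,-10,0,0],[0,9,-13,0,0],[0,9,-13,0,0]]'
python3 - <<'E'
from h import *
st,img,d=look("wrist",[],"w1.png")
print(imaging.get_calibration("wrist")["hand_eye"])
P,u,v=pts("wrist",d,np.ones_like(d,bool),st)
dark=img[v,u].max(1)<70
m=(P[:,0]>.43)&(P[:,0]<.505)&(abs(P[:,1]-.076)<.04)&(P[:,2]>.055)&(P[:,2]<.08)
for mm in (m,m&dark): 
  if mm.sum()>5: print(mm.sum(),cv2.minAreaRect((P[mm,:2]*1000).astype(np.float32)),np.median(P[mm],0))
m=(abs(P[:,1]-.076)<.12)&(P[:,2]>.09)&(P[:,2]<.11)&(P[:,0]>.48); print("lid",P[m].min(0),P[m].max(0))
for y in (.01,.04,.11,.14):
  k=m&(abs(P[:,1]-y)<.008)
  if k.sum(): print(y,P[k,0].min())
E
```

```text
time_s: 2.1
tcp_pos: [0.4773, 0.0775, 0.2264]
eef_rot: [180.0, 0.0, -0.1]
contact_force: [0.2, -0.2, -0.4]
gripper_width: 0.0879
gripper_force: 0.0
[[ 2.89026780e-04 -9.56685683e-01 -2.91122689e-01  7.95412613e-02]
 [ 9.99999195e-01  6.36249148e-04 -1.09803844e-03  3.08012464e-04]
 [ 1.23570422e-03 -2.91122137e-01  9.56685097e-01 -1.59098829e-01]
 [ 0.00000000e+00  0.00000000e+00  0.00000000e+00  1.00000000e+00]]
1011 ((485.9284973144531, 80.26790618896484), (23.869876861572266, 38.17819595336914), 89.09557342529297) [0.48687271 0.0806873  0.06751715]
1009 ((485.9284973144531, 80.26790618896484), (23.869876861572266, 38.17819595336914), 89.09557342529297) [0.48685522 0.08067898 0.06751784]
lid [ 0.51005051 -0.0077039   0.0931937 ] [0.64230419 0.1647178  0.10228174]
0.01 0.5100505145193768
0.04 0.5104135626398686
0.11 0.5120684363307083
0.14 0.5120230039163902
```

View pics/w1.png

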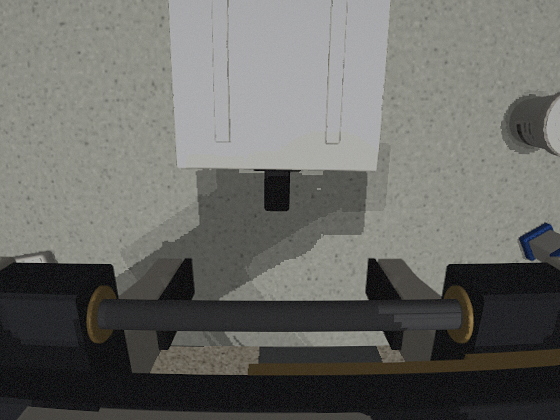

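Tab at about (277,190), centred at x=0.482, y=0.080.

```bash
python3 -m handwheel '[[0,0.5,0.3,-6,-1],[0,0.5,0.3,-12,-1],[0,0.5,0.3,-16,-1],[0,0.5,0.3,-18.2,-1],[1,0.5,0.3,-18.2,-1],[1,0.5,0.3,-18.2,-1],[1,0.5,0.3,-18.2,-1],[1,0.5,0.3,-18.2,-1]]' 20
python3 - <<'E'
import numpy as np
a0=np.arctan2(16,201.5);rr=np.hypot(16,201.5)
for th in range(0,76,5):
    a=a0+np.radians(th); print(th,round((201.5-rr*np.cos(a))/10,2),round((rr*np.sin(a)-16)/10,2))
E
```

```text
time_s: 3.15
tcp_pos: [0.4815, 0.0829, 0.0455]
eef_rot: [-179.9, -0.1, -0.9]
contact_force: [-0.6, -1.1, 0.2]
gripper_width: 0.0532
gripper_force: 0.0
0 0.0 -0.0
5 0.22 1.75
10 0.58 3.47
15 1.1 5.16
20 1.76 6.8
25 2.56 8.37
30 3.5 9.86
35 4.56 11.27
40 5.74 12.58
45 7.03 13.78
50 8.42 14.86
55 9.9 15.82
60 11.46 16.65
65 13.08 17.34
70 14.76 17.88
75 16.48 18.28
```

```bash
python3 -m handwheel '[[1,0,0,0,0],[1,0,0,0,0],[1,0,0,0,0],[1,0,0,0,0]]' 20
```

```text
time_s: 3.65
tcp_pos: [0.4809, 0.0804, 0.0445]
eef_rot: [179.8, 0.1, -0.9]
contact_force: [4.6, -12.9, 0.5]
gripper_width: 0.0237
gripper_force: 20.0
```

```bash
python3 -m handwheel '[[1,0,-0.1,0,0],[1,0.2,-0.1,1.7,0],[1,0.6,-0.1,3.5,0],[1,1.1,-0.1,5.2,0],[1,1.8,-0.1,6.8,0],[1,2.6,-0.1,8.4,0],[1,3.5,-0.1,9.9,0],[1,3.5,-0.1,9.9,0]]' 20
```

```text
time_s: 4.65
tcp_pos: [0.5156, 0.0796, 0.1438]
eef_rot: [179.9, 0.1, -1.0]
contact_force: [0.3, -6.6, -0.7]
gripper_width: 0.0235
gripper_force: 20.0
```

```bash
python3 -m handwheel '[[1,1.1,0,1.4,0],[1,2.2,0,2.7,0],[1,3.5,0,3.9,0],[1,4.9,0,5,0],[1,6.4,0,5.9,0],[1,8,0,6.8,0],[1,9.6,0,7.5,0],[1,9.6,0,7.5,0]]' 20
```

```text
time_s: 5.65
tcp_pos: [0.6119, 0.0779, 0.2183]
eef_rot: [179.7, 0.2, -1.0]
contact_force: [-1.1, -13.2, 1.7]
gripper_width: 0.0236
gripper_force: 20.0
```

```bash
python3 -m handwheel '[[0.4,0,0,0,0],[0.4,0,0,0,0],[0.4,0,0,0,0],[0.4,0,0,0,0],[0.4,-3,0,0,0],[0.4,-8,0,2,-10],[0.4,-13,-2,4,-20],[0.4,-16,-7,4,-30]]' 20
```

```text
time_s: 6.65
tcp_pos: [0.4513, 0.0121, 0.2603]
eef_rot: [-179.8, -0.1, -31.0]
contact_force: [0.9, -1.3, 0.4]
gripper_width: 0.0526
gripper_force: 0.0
```

```bash
python3 -m handwheel '[[0,1,-2,0,-10],[0,3,-5,0,-20],[0,5,-8,-1,-30],[0,7,-11,-2,-40],[0,9,-13,-3,-50],[0,10,-15,-4,-59]]'
python3 - <<'E'
from h import *
for n in ("top","scene"):
    st,img,d=look(n,["white_cup"] if n=="top" else [],n+"2.png")
    P,u,v=pts(n,d,np.ones_like(d,bool))
    for lo,hi,nm in ((.005,.02,"floor"),(.035,.052,"rim")):
        m=(P[:,0]>.50)&(P[:,0]<.70)&(abs(P[:,1]-.08)<.12)&(P[:,2]>lo)&(P[:,2]<hi)
        print(n,nm,m.sum(),P[m].min(0),P[m].max(0),np.median(P[m],0),cv2.minAreaRect((P[m,:2]*1000).astype(np.float32)))
E
python3 -c "
import cv2,numpy as np
a=cv2.imread('pics/top2.png')[150:270,200:380];b=cv2.imread('pics/scene2.png')[110:290,200:470]
cv2.imwrite('pics/v2.png',np.vstack([cv2.resize(a,(450,300),interpolation=3),cv2.resize(b,(450,300))]))"
```

```text
time_s: 7.4
tcp_pos: [0.553, -0.1392, 0.218]
eef_rot: [-180.0, 0.0, -90.2]
contact_force: [-0.3, 0.8, 0.6]
gripper_width: 0.0878
gripper_force: 0.0
white_cup p0.83 px [338 246] n 305 ztop 0.076 topmid [ 0.551 -0.205] rect [array([ 549.1, -203.4]), array([60.8, 54.4]), np.float64(15.8)] all [ 0.52  -0.233  0.016] [ 0.581 -0.175  0.079]
top floor 858 [ 0.50037722 -0.03956829  0.00501476] [0.69966836 0.14963208 0.01997583] [0.55711123 0.06409228 0.01081952] ((599.9852905273438, 55.05940246582031), (199.3004608154297, 189.17373657226562), 0.03291019797325134)
top rim 1130 [ 0.50615453 -0.00936658  0.03502688] [0.69929836 0.1389457  0.05197725] [0.62526562 0.05789545 0.04260799] ((602.4830932617188, 63.85169982910156), (145.2464141845703, 193.3167724609375), 88.43313598632812)
scene floor 921 [ 0.50020129 -0.03856879  0.00500496] [0.69380462 0.19398583 0.01993665] [0.56380516 0.07196195 0.01113067] ((592.4901123046875, 72.79938507080078), (184.49546813964844, 227.0963134765625), 5.021301746368408)
scene rim 1627 [ 0.50669654 -0.01215969  0.03500594] [0.68997845 0.16455166 0.05180034] [0.62113996 0.07133557 0.04176688] ((598.259033203125, 75.45063018798828), (173.6960906982422, 183.4141387939453), 88.44632720947266)
```

View pics/v2.png

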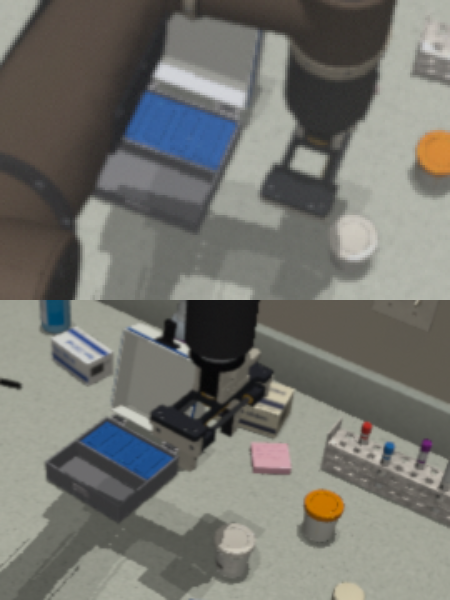

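The lid stands open (white panel at about (165,370) in the view) and the bay is empty and visible. I'll take one close wrist look at the bay.

```bash
python3 -m handwheel '[[0,0,6,1,0],[0,0,12,2,0],[0,-1,18,4,0],[0,-2,24,4,0],[0,-2,30,4,0],[0,-2,32,4,0],[0,-2,32,4,0]]'
python3 - <<'E'
from h import *
st,img,d=look("wrist",[],"w3.png")
P,u,v=pts("wrist",d,np.ones_like(d,bool),st)
m0=(P[:,0]>.48)&(P[:,0]<.68)&(abs(P[:,1]-.08)<.11)
rim=m0&(P[:,2]>.041)&(P[:,2]<.052); fl=m0&(P[:,2]>.004)&(P[:,2]<.016)
for x in (.53,.55,.57):
    k=rim&(abs(P[:,0]-x)<.006); y=np.sort(P[k,1]); print("rim y at x",x,y[[0,-1]] if len(y) else None, [np.round(g[[0,-1]],4) for g in np.split(y,np.where(np.diff(y)>.01)[0]+1)])
    k=fl&(abs(P[:,0]-x)<.006); y=np.sort(P[k,1]); print("  floor",[np.round(g[[0,-1]],4) for g in np.split(y,np.where(np.diff(y)>.006)[0]+1)])
for y0 in (.02,.05,.08,.11,.14):
    k=rim&(abs(P[:,1]-y0)<.004); y=np.sort(P[k,0]); print("rim x at y",y0,[np.round(g[[0,-1]],4) for g in np.split(y,np.where(np.diff(y)>.01)[0]+1)])
    k=fl&(abs(P[:,1]-y0)<.004); y=np.sort(P[k,0]); print("  floor",[np.round(g[[0,-1]],4) for g in np.split(y,np.where(np.diff(y)>.006)[0]+1)])
E
```

```text
time_s: 8.43
tcp_pos: [0.5315, 0.1831, 0.2589]
eef_rot: [-180.0, 0.0, -89.7]
contact_force: [-0.7, -0.3, 0.0]
gripper_width: 0.0876
gripper_force: 0.0
rim y at x 0.53 [-0.0039116   0.16407052] [array([-0.0039, -0.0008]), array([0.1602, 0.1641])]
  floor [array([-0.0014,  0.1607])]
rim y at x 0.55 [-0.00363303  0.16408268] [array([-0.0036, -0.0011]), array([0.16  , 0.1641])]
  floor [array([-0.0019,  0.1602])]
rim y at x 0.57 [-0.00392514  0.16323645] [array([-0.0039, -0.0016]), array([0.1597, 0.1632])]
  floor [array([-0.0025,  0.16  ])]
rim x at y 0.02 [array([0.5109, 0.514 ]), array([0.5854, 0.6799])]
  floor [array([0.5134, 0.5865])]
rim x at y 0.05 [array([0.5103, 0.5143]), array([0.5864, 0.6748])]
  floor [array([0.5147, 0.5865])]
rim x at y 0.08 [array([0.5108, 0.5148]), array([0.5866, 0.6751])]
  floor [array([0.5154, 0.5868])]
rim x at y 0.11 [array([0.5122, 0.5154]), array([0.5872, 0.6761])]
  floor [array([0.516 , 0.5882])]
rim x at y 0.14 [array([0.5127, 0.516 ]), array([0.5884, 0.6799])]
  floor [array([0.5167, 0.5885])]
```

View pics/w3.png

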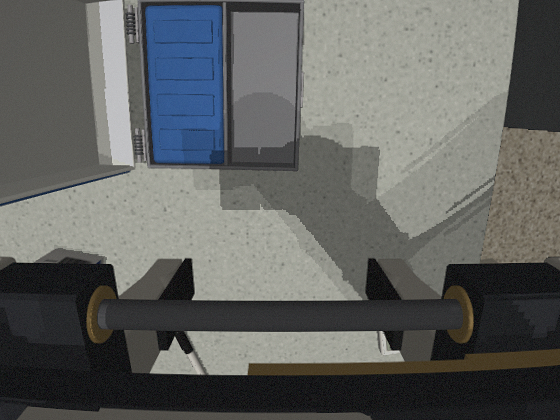

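The bay floor shows at x pixels 230-298, rows 12-165. It is centred at (0.551, 0.080) with yaw -1.3°, and the lid is open at left. Next is the cup.

```bash
python3 -m handwheel '[[0,0,-6,0,0],[0,1,-12,0,0],[0,2,-18,0,-1],[0,2,-24,0,-1.5],[0,2,-28,0,-1.5],[0,2,-28,0,-1.5]]'
python3 - <<'E'
from h import *
look("wrist",["white_cup","cream_jar","label_box"])
E
```

```text
time_s: 9.22
tcp_pos: [0.551, -0.1023, 0.2587]
eef_rot: [180.0, -0.0, -91.7]
contact_force: [-0.5, 0.5, 0.3]
gripper_width: 0.0876
gripper_force: 0.0
white_cup p0.65 px [275  89] n 3750 ztop 0.072 topmid [ 0.553 -0.203] rect [array([ 553.1, -202.3]), array([63.9, 64.3]), np.float64(43.3)] all [ 0.521 -0.235 -0.   ] [ 0.592 -0.169  0.073]
label_box p0.95 px [414  49] n 2266 ztop 0.069 topmid [ 0.41  -0.242] rect [array([ 410. , -241.6]), array([35. , 39.7]), np.float64(30.9)] all [ 0.358 -0.266  0.   ] [ 0.434 -0.217  0.07 ]
```

```bash
python3 -m handwheel '[[0,0.2,-5,-3,0],[0,0.2,-10.1,-6,0],[0,0.2,-10.1,-12,0],[0,0.2,-10.1,-17,0],[0,0.2,-10.1,-21.4,0],[0,0.2,-10.1,-21.4,0],[1,0.2,-10.1,-21.4,0],[1,0.2,-10.1,-21.4,0]]' 20
python3 -m handwheel '[[1,0,0,0,0],[1,0,0,0,0],[1,0,0,0,0],[1,0,0,0,0]]' 20
```

```text
time_s: 10.42
tcp_pos: [0.5558, -0.1993, 0.0469]
eef_rot: [-179.8, -0.0, -91.4]
contact_force: [0.1, 0.3, 1.1]
gripper_width: 0.0733
gripper_force: 0.0
time_s: 10.92
tcp_pos: [0.5551, -0.1998, 0.0464]
eef_rot: [-179.8, -0.0, -91.4]
contact_force: [-1.4, 0.9, 7.4]
gripper_width: 0.0653
gripper_force: 20.0
```

```bash
python3 -m handwheel '[[1,0,0,3,0],[1,0,0,8,0],[1,0,2,10,0],[1,0,7,10,0],[1,0,13,10,0],[1,0,19,10,0],[1,0,22,10,0],[1,0,22,10,0]]' 20
python3 - <<'E'
from h import *
st=get_state();print(st["tcp_pos"],st["eef_rot"])
for n in ("scene","wrist"): look(n,["white_cup"],n+"4.png")
E
```

```text
time_s: 11.92
tcp_pos: [0.5542, 0.0225, 0.1452]
eef_rot: [-179.9, 0.0, -91.2]
contact_force: [-0.0, -0.1, -0.1]
gripper_width: 0.0649
gripper_force: 20.0
[0.55422027 0.0225481  0.14516974] [-1.79940717e+02  3.32904873e-02 -9.12371086e+01]
white_cup p0.82 px [277 196] n 459 ztop 0.171 topmid [0.554 0.004] rect [array([554.9,   2.1]), array([61.4, 37.8]), np.float64(8.1)] all [ 0.521 -0.017  0.027] [0.635 0.063 0.173]
white_cup p0.72 px [279 267] n 12551 ztop 0.171 topmid [0.555 0.016] rect [array([555.4,  16. ]), array([65.5, 63.7]), np.float64(63.8)] all [ 0.514 -0.016  0.01 ] [0.611 0.161 0.23 ]
```

```bash
python3 -m handwheel '[[1,-0.1,5,0,0],[1,-0.3,9.9,0,0],[1,-0.3,10.9,-1,0],[1,-0.3,10.9,-3,0],[1,-0.3,10.9,-4.4,0],[1,-0.3,10.9,-4.4,0]]' 20
python3 - <<'E'
from h import *
st,img,d=look("wrist",["white_cup"],"w5.png")
print(st["tcp_pos"])
E
```

```text
time_s: 12.88
tcp_pos: [0.5504, 0.1281, 0.0993]
eef_rot: [179.9, -0.1, -91.5]
contact_force: [0.1, 0.0, -0.5]
gripper_width: 0.0648
gripper_force: 20.0
white_cup p0.84 px [281 264] n 12321 ztop 0.126 topmid [0.551 0.123] rect [array([550.3, 123.1]), array([63.1, 64.1]), np.float64(20.0)] all [0.508 0.091 0.   ] [0.588 0.248 0.184]
[0.55041705 0.12813954 0.09932413]
```

View pics/w5.png

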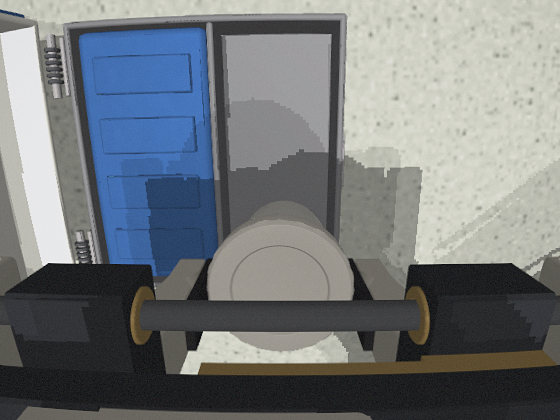

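The cup hangs straight above the far end of the bay, at about (281,264).

```bash
python3 -m handwheel '[[1,0.1,0.2,0,0],[1,0.1,0.2,-1.5,0],[1,0.1,0.2,-2.8,0],[1,0.1,0.2,-3.6,0],[1,0.1,0.2,-4,0],[1,0.1,0.2,-4.1,0],[1,0.1,0.2,-4.1,0]]' 20
```

```text
time_s: 13.85
tcp_pos: [0.5523, 0.1316, 0.0597]
eef_rot: [-180.0, 0.0, -91.4]
contact_force: [0.2, -0.3, -0.7]
gripper_width: 0.0652
gripper_force: 20.0
```

```bash
python3 -m handwheel '[[1,0,0,-0.15,0],[1,0,0,-0.3,0],[1,0,0,-0.3,0]]' 20
```

```text
time_s: 14.22
tcp_pos: [0.5521, 0.1315, 0.0566]
eef_rot: [-180.0, 0.0, -91.4]
contact_force: [-0.1, 1.2, 0.2]
gripper_width: 0.065
gripper_force: 20.0
```

```bash
python3 -m handwheel '[[1,0,0,-0.1,0],[1,0,0,-0.2,0],[1,0,0,-0.2,0]]' 20
```

```text
time_s: 14.6
tcp_pos: [0.5522, 0.1315, 0.0563]
eef_rot: [-180.0, 0.0, -91.4]
contact_force: [-5.7, -0.3, 16.1]
gripper_width: 0.0653
gripper_force: 20.0
```

```bash
python3 -m handwheel '[[0.1,0,0,0.1,0],[0.1,0,0,0.1,0],[0.1,0,0,0.1,0],[0.1,0,0,0.1,0],[0.1,0,0,3,0],[0,0,0,8,0],[0,0,-4,12,0],[0,0,-10,14,0]]' 20
python3 -m handwheel '[[0,0,-6,2,0],[0,0,-12,2,0],[0,0,-18,2,0],[0,0,-24,2,0],[0,0,-30,2,0],[0,0.5,-33,2,0],[0,0.5,-33,2,0]]'
python3 - <<'E'
from h import *
st,_,_=look("wrist",["cream_jar","label_box"]);print(st["tcp_pos"])
look("scene",["white_cup"])
E
```

```text
time_s: 15.6
tcp_pos: [0.5532, 0.0324, 0.1968]
eef_rot: [-179.8, 0.1, -91.2]
contact_force: [1.2, -0.4, -0.2]
gripper_width: 0.0875
gripper_force: 0.0
time_s: 16.48
tcp_pos: [0.5566, -0.3, 0.2133]
eef_rot: [179.9, 0.0, -91.6]
contact_force: [0.2, -0.4, 0.4]
gripper_width: 0.0874
gripper_force: 0.0
cream_jar p0.56 px [267  93] n 2414 ztop 0.074 topmid [ 0.565 -0.395] rect [array([ 565.1, -395.4]), array([44. , 44.1]), np.float64(88.1)] all [ 0.543 -0.418  0.07 ] [ 0.587 -0.373  0.076]
label_box p0.93 px [423 245] n 2205 ztop 0.069 topmid [ 0.448 -0.277] rect [array([ 447. , -287.3]), array([ 36.1, 156. ]), np.float64(38.5)] all [ 0.352 -0.337  0.   ] [ 0.509 -0.183  0.286]
label_box p0.85 px [431 138] n 5493 ztop 0.095 topmid [ 0.423 -0.353] rect [array([ 423.3, -352.9]), array([55.7, 47.6]), np.float64(89.7)] all [ 0.399 -0.381  0.001] [ 0.447 -0.323  0.096]
[ 0.55661506 -0.29999753  0.21333096]
white_cup p0.64 px [245 200] n 501 ztop 0.083 topmid [0.55  0.124] rect [array([550.3, 123.5]), array([65.1, 59.5]), np.float64(4.6)] all [0.51  0.078 0.007] [0.583 0.161 0.086]
white_cup p0.52 px [392 238] n 596 ztop 0.073 topmid [ 0.62  -0.294] rect [array([ 618.9, -291.6]), array([244.5,  54.8]), np.float64(8.1)] all [ 0.501 -0.335 -0.004] [ 0.814 -0.228  0.288]
```

```bash
python3 -m handwheel '[[0,0.8,-5,-2,0],[0,0.8,-9.5,-6,0],[0,0.8,-9.5,-11,0],[0,0.8,-9.5,-13,0],[0,0.8,-9.5,-13,0]]' 20
python3 - <<'E'
from h import *
st,_,_=look("wrist",["cream_jar"],"w6.png");print(st["tcp_pos"])
E
```

```text
time_s: 17.35
tcp_pos: [0.5643, -0.3916, 0.0826]
eef_rot: [179.8, 0.1, -91.4]
contact_force: [-0.3, 0.6, 1.0]
gripper_width: 0.0877
gripper_force: 0.0
cream_jar p0.63 px [278 248] n 6738 ztop 0.074 topmid [ 0.565 -0.397] rect [array([ 565.8, -396.4]), array([45.6, 45.1]), np.float64(7.4)] all [ 0.543 -0.419  0.   ] [ 0.588 -0.374  0.075]
[ 0.56429021 -0.39157801  0.0825654 ]
```

```bash
python3 -m handwheel '[[0,0.1,-0.5,-2,0],[0,0.1,-0.5,-3.8,0],[0.3,0.1,-0.5,-3.8,0],[1,0.1,-0.5,-3.8,0],[1,0.1,-0.5,-3.8,0],[1,0.1,-0.5,-3.8,0],[1,0.1,-0.5,-3.8,0],[1,0.1,-0.5,-3.8,0]]' 20
python3 -m handwheel '[[1,0,0,0,0],[1,0,0,0,0],[1,0,0,0,0]]' 20
```

```text
time_s: 18.45
tcp_pos: [0.5661, -0.3979, 0.0467]
eef_rot: [-180.0, -0.0, -91.4]
contact_force: [0.0, -0.4, 2.5]
gripper_width: 0.046
gripper_force: 20.0
time_s: 18.82
tcp_pos: [0.5662, -0.398, 0.0467]
eef_rot: [-180.0, -0.0, -91.4]
contact_force: [-2.2, 0.7, 5.1]
gripper_width: 0.046
gripper_force: 20.0
```

```bash
python3 -m handwheel '[[1,0,0,3,0],[1,0,0,8,0],[1,0,3,10,0],[1,-0.5,9,10,0],[1,-0.5,15,10,0],[1,-1,21,10,0],[1,-1,27,10,0],[1,-1.5,33,10,0]]' 20
python3 -m handwheel '[[1,0,6,0,0],[1,0,11,0,0],[1,0,13.4,0,0],[1,0,13.4,0,0],[1,0,13.4,0,0]]' 20
python3 - <<'E'
from h import *
st,img,d=look("wrist",["cream_jar"],"w7.png")
print(st["tcp_pos"])
look("scene",["cream_jar","white_cup"])
E
```

```text
time_s: 19.82
tcp_pos: [0.5508, -0.0657, 0.1459]
eef_rot: [180.0, 0.0, -91.4]
contact_force: [1.0, 1.1, -1.8]
gripper_width: 0.0457
gripper_force: 20.0
time_s: 20.45
tcp_pos: [0.5507, 0.0659, 0.1459]
eef_rot: [180.0, -0.0, -91.4]
contact_force: [-0.0, -0.3, -1.2]
gripper_width: 0.046
gripper_force: 20.0
cream_jar p0.59 px [282 273] n 7491 ztop 0.174 topmid [0.552 0.062] rect [array([552.,  62.]), array([43.7, 54.7]), np.float64(16.6)] all [0.514 0.033 0.   ] [0.59  0.221 0.23 ]
cream_jar p0.28 px [155 189] n 43430 ztop 0.092 topmid [0.635 0.073] rect [array([663.7,  48.2]), array([235.5, 146.2]), np.float64(26.5)] all [ 0.502 -0.011 -0.001] [0.784 0.158 0.237]
[0.55073186 0.06589344 0.1458913 ]
cream_jar p0.54 px [260 191] n 307 ztop 0.174 topmid [0.547 0.045] rect [array([544.3,  50.8]), array([62.4, 24.9]), np.float64(25.8)] all [0.522 0.026 0.102] [0.576 0.078 0.218]
white_cup p0.66 px [243 204] n 471 ztop 0.083 topmid [0.545 0.114] rect [array([536.4, 116. ]), array([98.9, 53.1]), np.float64(47.1)] all [0.513 0.069 0.009] [0.586 0.158 0.152]
```

View pics/w7.png

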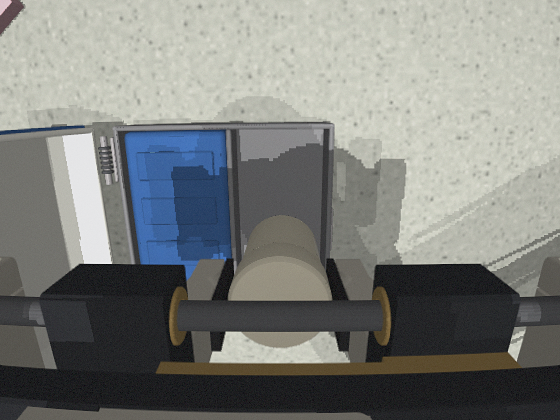

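```bash
python3 -m handwheel '[[1,0,0,-2.5,0],[1,0,0,-4,0],[1,0,0,-4,0]]' 20
cat >> h.py <<'E'
def ring(st,d,zt,c,rad):
    """circle centre of a lid top at height zt near c: from the top points, given radius (front edge + x mid)"""
    P,u,v=pts("wrist",d,np.ones_like(d,bool),st)
    m=(abs(P[:,2]-zt)<.004)&(np.hypot(P[:,0]-c[0],P[:,1]-c[1])<rad+.012)
    Q=(P[m,:2]*1000).astype(np.float32); (x,y),rr=cv2.minEnclosingCircle(Q)
    print("ring",m.sum(),"enclosing",round(x,1),round(y,1),round(rr,1),"min",Q.min(0),"max",Q.max(0))
E
python3 - <<'E'
from h import *
st,img,d=look("wrist",[]); print(st["tcp_pos"])
ring(st,d,st["tcp_pos"][2]+.073-.0467,(.551,.065),.023)
E
```

```text
time_s: 21.08
tcp_pos: [0.5503, 0.0655, 0.1052]
eef_rot: [179.9, -0.1, -91.4]
contact_force: [-0.1, 0.6, -0.7]
gripper_width: 0.046
gripper_force: 20.0
[0.55031324 0.06549988 0.10515626]
ring 5130 enclosing 550.8 56.3 33.4 min [517.3498    44.127453] max [584.0677    89.663795]
```

```bash
python3 -m handwheel '[[1,0,0,-1.5,0],[1,0,0,-3,0],[1,0,0,-4,0],[1,0,0,-4.5,0],[1,0,0,-4.7,0],[1,0,0,-4.7,0]]' 20
python3 -m handwheel '[[1,0,0,-0.1,0],[1,0,0,-0.2,0],[1,0,0,-0.2,0]]' 20
```

```text
time_s: 21.88
tcp_pos: [0.5512, 0.0663, 0.0594]
eef_rot: [-180.0, 0.0, -91.4]
contact_force: [-0.4, -0.3, -1.3]
gripper_width: 0.0457
gripper_force: 20.0
time_s: 22.25
tcp_pos: [0.5511, 0.0662, 0.0574]
eef_rot: [-180.0, 0.0, -91.4]
contact_force: [0.4, 1.6, -0.9]
gripper_width: 0.0458
gripper_force: 20.0
```

```bash
python3 -m handwheel '[[1,0,0,-0.1,0],[1,0,0,-0.15,0],[1,0,0,-0.15,0]]' 20
```

```text
time_s: 22.62
tcp_pos: [0.5512, 0.0662, 0.0566]
eef_rot: [-180.0, 0.0, -91.4]
contact_force: [-2.1, 0.5, 7.2]
gripper_width: 0.0459
gripper_force: 20.0
```

```bash
python3 -m handwheel '[[0.1,0,0,0.1,0],[0.1,0,0,0.1,0],[0.1,0,0,0.1,0],[0.1,0,0,0.1,0],[0.1,0,0,4,0],[0,0,-3,8,0],[0,-2,-8,9,5],[0,-4,-13,10,15]]' 20
python3 -m handwheel '[[0,-3,-5,0,8],[0,-6,-10,0,16],[0,-9,-15,-2,17],[0,-10,-17.5,-4,17],[0,-10,-17.5,-5,17],[0,-10,-17.5,-5,17]]'
python3 - <<'E'
from h import *
st,img,d=look("wrist",["label_box"],"w8.png");print(st["tcp_pos"],st["eef_rot"])
P,u,v=pts("wrist",d,np.ones_like(d,bool),st)
m=(abs(P[:,2]-.067)<.006)&(np.hypot(P[:,0]-.41,P[:,1]+.242)<.04)&(img[v,u][:,2].astype(int)>img[v,u][:,0]+40)
print(m.sum(),cv2.minAreaRect((P[m,:2]*1000).astype(np.float32)))
look("top",["cream_jar","white_cup"])
E
```

```text
time_s: 23.62
tcp_pos: [0.5107, -0.0648, 0.1565]
eef_rot: [-180.0, 0.0, -76.1]
contact_force: [0.3, -0.7, -0.0]
gripper_width: 0.0875
gripper_force: 0.0
time_s: 24.38
tcp_pos: [0.4108, -0.2387, 0.1053]
eef_rot: [179.9, 0.0, -59.4]
contact_force: [0.6, -0.6, -0.0]
gripper_width: 0.0876
gripper_force: 0.0
label_box p0.93 px [284 233] n 4322 ztop 0.069 topmid [ 0.411 -0.242] rect [array([ 410.3, -242.2]), array([34.1, 40.1]), np.float64(31.0)] all [ 0.387 -0.267  0.   ] [ 0.434 -0.218  0.069]
label_box p0.70 px [379  65] n 12585 ztop 0.095 topmid [ 0.423 -0.353] rect [array([ 422.9, -352.8]), array([55.6, 47.4]), np.float64(89.6)] all [ 0.372 -0.419 -0.   ] [ 0.447 -0.325  0.096]
[ 0.41078173 -0.23871929  0.1052942 ] [ 1.79938912e+02  4.81641100e-02 -5.94429859e+01]
3314 ((410.5173645019531, -242.55587768554688), (33.47148895263672, 39.07414627075195), 31.18348503112793)
```

View pics/w8.png

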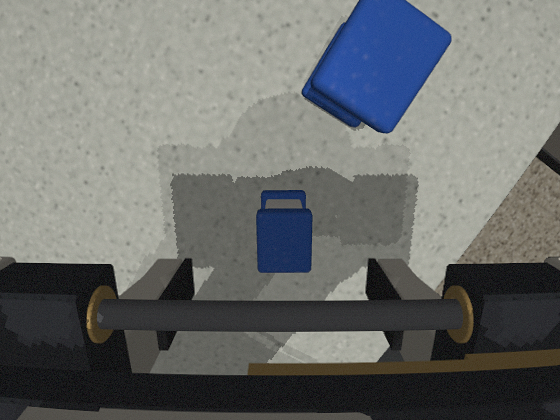

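The small box at (284,240) is squarely between the fingers. Next I grip it.

```bash
python3 -m handwheel '[[0,0,-0.4,-3,0.4],[0,0,-0.4,-6.2,0.4],[0.4,0,-0.4,-6.2,0.4],[1,0,-0.4,-6.2,0.4],[1,0,-0.4,-6.2,0.4],[1,0,-0.4,-6.2,0.4],[1,0,-0.4,-6.2,0.4],[1,0,-0.4,-6.2,0.4]]' 20
python3 -m handwheel '[[1,0,0,0,0],[1,0,0,0,0],[1,0,0,0,0],[1,0,0,0,0]]' 20
```

```text
time_s: 25.62
tcp_pos: [0.4111, -0.2429, 0.044]
eef_rot: [-180.0, -0.0, -59.0]
contact_force: [0.3, 0.9, 1.5]
gripper_width: 0.0338
gripper_force: 20.0
time_s: 26.12
tcp_pos: [0.4112, -0.2429, 0.044]
eef_rot: [-180.0, -0.0, -59.0]
contact_force: [-0.7, 0.3, 5.0]
gripper_width: 0.0339
gripper_force: 20.0
```

```bash
python3 -m handwheel '[[1,0,0,3,0],[1,0,0,8,0],[1,1,3,10,-5],[1,4,8,10,-11],[1,7,13,10,-18],[1,10,18,10,-25],[1,13,22,10,-32.3],[1,13.9,23,10,-32.3]]' 20
python3 -m handwheel '[[1,0,0,0,0],[1,0,0,0,0]]' 20
python3 - <<'E'
from h import *
st,img,d=look("wrist",[],"w9.png");print(st["tcp_pos"],st["eef_rot"])
P,u,v=pts("wrist",d,np.ones_like(d,bool),st)
zt=st["tcp_pos"][2]+.066-.044
m=(abs(P[:,2]-zt)<.004)&(np.hypot(P[:,0]-.55,P[:,1]-st["tcp_pos"][1])<.04)&(img[v,u][:,2].astype(int)>img[v,u][:,0]+40)
print(m.sum(),cv2.minAreaRect((P[m,:2]*1000).astype(np.float32)),P[m].min(0),P[m].max(0))
st,img,d=look("scene",["cream_jar","white_cup"],"s9.png")
P,u,v=pts("scene",d,np.ones_like(d,bool),st)
for c,n in (((.551,.066),"jar"),((.551,.125),"cup")):
    m=(abs(P[:,2]-.082)<.005)&(np.hypot(P[:,0]-c[0],P[:,1]-c[1])<.036); print(n,m.sum(),P[m].min(0),P[m].max(0))
a=cv2.resize(cv2.imread("pics/w9.png"),(400,300));b=cv2.resize(cv2.imread("pics/s9.png")[140:290,170:370],(400,300),interpolation=3)
cv2.imwrite("pics/v9.png",np.hstack([a,b]))
E
```

```text
time_s: 27.12
tcp_pos: [0.5513, -0.0104, 0.143]
eef_rot: [180.0, -0.0, -91.3]
contact_force: [-1.4, -1.4, -0.9]
gripper_width: 0.0338
gripper_force: 20.0
time_s: 27.38
tcp_pos: [0.5492, -0.0136, 0.1434]
eef_rot: [179.9, -0.0, -91.3]
contact_force: [0.6, -0.2, -1.1]
gripper_width: 0.0334
gripper_force: 20.0
[ 0.54917522 -0.01357205  0.14341431] [ 1.79935813e+02 -9.20825648e-03 -9.13226796e+01]
3715 ((550.059814453125, -12.882392883300781), (39.46974563598633, 33.6743278503418), 88.49958801269531) [ 0.53284212 -0.03266683  0.16141651] [0.56685946 0.00718504 0.16915318]
cream_jar p0.85 px [256 210] n 379 ztop 0.086 topmid [0.515 0.029] rect [array([508.9,  30.3]), array([149.9,  42.3]), np.float64(39.7)] all [ 0.459 -0.03   0.005] [0.598 0.116 0.215]
cream_jar p0.26 px [294 204] n 2408 ztop 0.213 topmid [0.666 0.006] rect [array([680.7, -18.5]), array([217.2,  68.1]), np.float64(34.3)] all [ 0.507 -0.055 -0.002] [0.863 0.164 0.254]
white_cup p0.70 px [243 200] n 442 ztop 0.083 topmid [0.548 0.124] rect [array([547.6, 126. ]), array([66.3, 57.5]), np.float64(73.9)] all [0.517 0.091 0.016] [0.578 0.157 0.086]
jar 176 [0.52562016 0.04194837 0.07707384] [0.57065226 0.10119414 0.08688722]
cup 228 [0.51691537 0.09118365 0.07702418] [0.5783779  0.15736499 0.08619383]
```

View pics/v9.png

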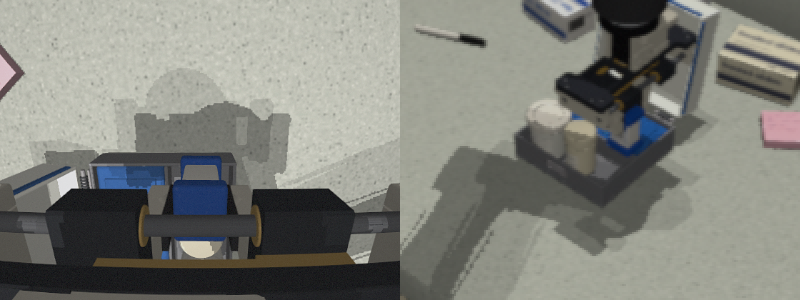

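Cup and jar stand upright and side by side in the bay, at (545,125) and (580,145) in the view. The box is ready beside them, at (200,210) in the left-hand wrist view.

```bash
python3 -m handwheel '[[1,0,3.4,0,0],[1,0,3.4,-3,0],[1,0,3.4,-5,0],[1,0,3.4,-6.5,0],[1,0,3.4,-7.6,0],[1,0,3.4,-8.4,0],[1,0,3.4,-8.6,0],[1,0,3.4,-8.6,0]]' 20
python3 -m handwheel '[[1,0,0,-0.1,0],[1,0,0,-0.2,0],[1,0,0,-0.2,0]]' 20
```

```text
time_s: 28.58
tcp_pos: [0.5503, 0.0212, 0.0581]
eef_rot: [-180.0, 0.0, -91.3]
contact_force: [-0.3, -0.5, -0.4]
gripper_width: 0.0337
gripper_force: 20.0
time_s: 28.95
tcp_pos: [0.5501, 0.0212, 0.0559]
eef_rot: [-180.0, 0.0, -91.3]
contact_force: [-0.6, -0.4, 0.1]
gripper_width: 0.0339
gripper_force: 20.0
```

```bash
python3 -m handwheel '[[1,0,0,-0.1,0],[1,0,0,-0.2,0],[1,0,0,-0.2,0]]' 20
```

```text
time_s: 29.32
tcp_pos: [0.5501, 0.0212, 0.054]
eef_rot: [-180.0, -0.0, -91.3]
contact_force: [-0.4, 0.3, 2.2]
gripper_width: 0.0334
gripper_force: 20.0
```

```bash
python3 -m handwheel '[[1,0,0,-0.05,0],[1,0,0,-0.05,0],[0.3,0,0,0,0],[0.1,0,0,0,0],[0.1,0,0,0,0],[0.1,0,0,0,0],[0.1,0,0,4,0],[0,0,0,9,0]]' 20
python3 -m handwheel '[[0,-3,-5,3,0],[0,-6,-10,6,0],[0,-9,-15,6,0],[0,-9,-21,6,0],[0,-9,-27,6,0],[0,-9,-27,6,0]]'
python3 - <<'E'
from h import *
st,img,d=look("scene",["label_box"],"s10.png")
P,u,v=pts("scene",d,np.ones_like(d,bool),st)
for c,rd,zt,n in (((.55,.021),.02,.076,"box"),((.551,.067),.024,.083,"jar"),((.551,.125),.034,.08,"cup")):
    m=(abs(P[:,2]-zt)<.01)&(np.hypot(P[:,0]-c[0],P[:,1]-c[1])<rd); A=np.c_[P[m,:2]-P[m,:2].mean(0),np.ones(m.sum())]
    print(n,m.sum(),P[m].min(0),P[m].max(0),"ztop",np.median(P[m,2]),"slope",np.linalg.lstsq(A,P[m,2],rcond=None)[0][:2])
b=cv2.imread("pics/s10.png")[110:350,160:480];cv2.imwrite("pics/v10.png",cv2.resize(b,(800,600),interpolation=3))
E
```

```text
time_s: 30.32
tcp_pos: [0.5492, 0.0209, 0.1438]
eef_rot: [179.8, -0.1, -91.3]
contact_force: [1.5, 1.1, 0.2]
gripper_width: 0.0837
gripper_force: 0.0
time_s: 31.08
tcp_pos: [0.4592, -0.2523, 0.2034]
eef_rot: [180.0, -0.0, -91.6]
contact_force: [-0.7, 0.3, -0.0]
gripper_width: 0.088
gripper_force: 0.0
label_box p0.90 px [362 322] n 937 ztop 0.095 topmid [ 0.42  -0.354] rect [array([ 420.3, -354.2]), array([56.3, 48.3]), np.float64(89.3)] all [ 0.395 -0.382 -0.004] [ 0.473 -0.297  0.097]
label_box p0.60 px [273 217] n 291 ztop 0.080 topmid [0.548 0.018] rect [array([547.5,  18. ]), array([38.5, 36.5]), np.float64(87.2)] all [ 0.53  -0.001  0.016] [0.567 0.048 0.081]
label_box p0.40 px [257 210] n 320 ztop 0.086 topmid [0.549 0.063] rect [array([549.2,  63. ]), array([44.7, 41.6]), np.float64(81.9)] all [0.514 0.036 0.01 ] [0.571 0.094 0.088]
label_box p0.17 px [390 237] n 611 ztop 0.073 topmid [ 0.706 -0.275] rect [array([ 706.8, -275.8]), array([62.4, 63.2]), np.float64(44.5)] all [ 0.675 -0.307 -0.003] [ 0.755 -0.219  0.078]
box 119 [0.53152749 0.00182355 0.06683973] [0.56707223 0.04077797 0.08090631] ztop 0.07691228589126242 slope [0.07714296 0.02762072]
jar 158 [0.52877625 0.04422344 0.07329266] [0.57242503 0.08839893 0.08797809] ztop 0.08197507945310695 slope [0.04819438 0.03653279]
cup 298 [0.5176147  0.09302809 0.07020066] [0.58369007 0.15837966 0.08445833] ztop 0.07849740496134955 slope [0.02704394 0.02101029]
```

View pics/v10.png

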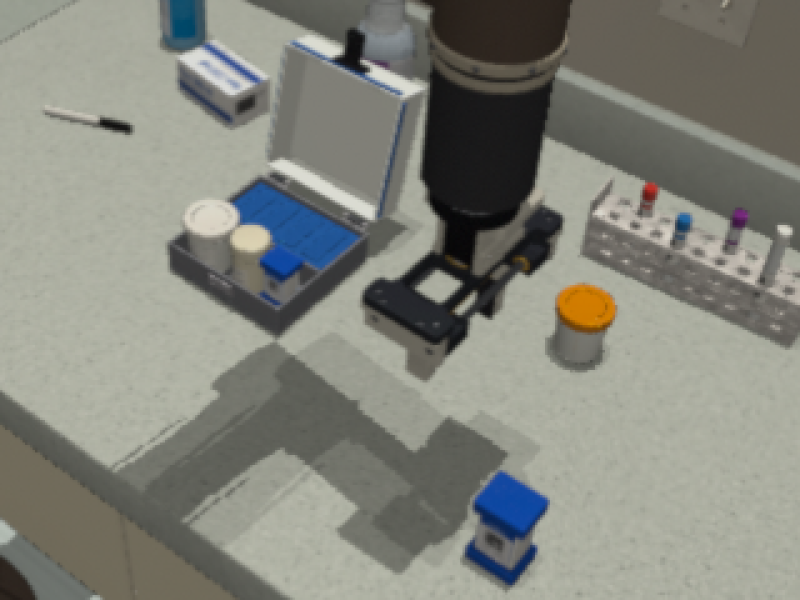

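The lid is wide open. Cup (210,220), jar (250,245) and box (281,270) stand upright side by side in the bay, the other things are untouched, and the gripper is clear.

```bash
python3 -c "
from plant import r
print(r.close_job())"
```

```text
the job is handed in; nothing more can be done
None
```

I opened the lid until its springs held it wide open and set the white-lidded cup, cream jar and small label box upright, side by side, on the bay floor; the job was handed in at about 31 s with nothing else moved.

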